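Set the solder reel's knurled nut to run free

TASK

Wake the reel feeder by pressing its green, then yellow, then blue key, one at a time, each fully down and let up again, never the red one. Then screw the black knurled nut on top of the solder reel clockwise until it bottoms out on the reel, back it off a quarter turn so that the reel can run free, and finish while still holding the nut still, centred between the fingers, at that setting. Leave the things lying around the bench where they are.

Things in the scene. Friction and masses are not known exactly. Their poses are not given: they have to be found in the camera images.
- key_green_top (a point): centre of the top face of the green key (round, 26 mm across, in a dark metal collar 42 mm across), 46 mm above the bench when up
- key_green (a joint): how far the green key is pressed straight down, m: 0 up, 0.006 fully down (stop); springs back. Starts moving at 1.5 N, fully down at 5 N; counts as pressed beyond 0.0045
- key_yellow_top (a point): centre of the top face of the yellow key (round, 26 mm across, in a dark metal collar 42 mm across), 46 mm above the bench when up
- key_yellow (a joint): how far the yellow key is pressed straight down, m: 0 up, 0.006 fully down (stop); springs back. Starts moving at 1.5 N, fully down at 5 N; counts as pressed beyond 0.0045
- key_blue_top (a point): centre of the top face of the blue key (round, 26 mm across, in a dark metal collar 42 mm across), 46 mm above the bench when up
- key_blue (a joint): how far the blue key is pressed straight down, m: 0 up, 0.006 fully down (stop); springs back. Starts moving at 1.5 N, fully down at 5 N; counts as pressed beyond 0.0045
- key_red_top (a point): centre of the top face of the red key (round, 26 mm across, in a dark metal collar 42 mm across), 46 mm above the bench when up - the stop key, not to be pressed
- key_red (a joint): how far the red key is pressed straight down, m: 0 up, 0.006 fully down (stop); springs back. Starts moving at 1.5 N, fully down at 5 N; counts as pressed beyond 0.0045
- keypad: flat grey keypad fixed to the bench, 85 x 225 x 24 mm, origin at the centre of its underside. The four coloured keys stand 50 mm apart in one row along its y axis, in an order that changes from run to run
- feeder: grey reel feeder fixed to the bench, base 130 x 100 x 22 mm, origin at the centre of its underside, z up. On it a blue-flanged solder reel of 68 mm diameter (flange top 70 mm above the bench), with an upright brass spindle in the middle; the nut's axis is the feeder's z axis
- nut: black knurled nut on the spindle above the reel: a round cylinder of 40 mm diameter and 34 mm height, a white line on its top face from near the centre out towards its own -x. Origin at the centre of its underside, z up; it turns with the nut. It cannot come off. Its underside is 70 mm above the bench when bottomed on the reel and at most 3.5 mm higher at the start
- nut_turn (a joint): turn of the nut about its upright axis, rad; grows as it is screwed down (clockwise from above). Starts between 0 and 1.5; bottoms out on the reel at 3.6 (hard stop). Right-hand thread, 6 mm down per full turn; turning takes about 0.06 N m either way; it stays where it is left
- terminal: small green terminal block, 34 x 18 x 22 mm; a loose bystander, to be left where it is; origin at the centre of its underside
- parts_bin: pale blue open parts bin, 90 x 120 x 40 mm; a loose bystander, to be left where it is; origin at the centre of its underside
- driver: screwdriver with a red handle, lying along its x axis; a loose bystander, to be left where it is; origin at the centre of its underside
- tip_tin: dark round tip-cleaner tin, 64 mm across, 30 mm high; a loose bystander, to be left where it is; origin at the centre of its underside
Mind the look-alikes: they are no part of the job. There is more than one size of the feeder; the job needs the smaller.

How it is judged (in metres and radians):
On the way, in this order (a step that is already met when the one before it is completed fails the run):
1. the green key fully down, alone (value of joint key_green above 0.0045 m and value of joint each of key_yellow, key_blue, key_red below 0.0015 m), for 0.05 s.
2. the yellow key fully down, alone (value of joint key_yellow above 0.0045 m and value of joint each of key_green, key_blue, key_red below 0.0015 m), for 0.05 s.
3. the blue key fully down, alone (value of joint key_blue above 0.0045 m and value of joint each of key_green, key_yellow, key_red below 0.0015 m), for 0.05 s.
4. the nut is bottomed on the reel, all keys up (value of joint nut_turn above 3.53 rad and value of joint each of key_green, key_yellow, key_blue, key_red below 0.0015 m), for 0.1 s.
At the end, for the whole second after the job is handed in: The nut stands a quarter turn (90 degrees, give or take 15) back from its stop, at rest, gripped by the fingers with more than 3 N and centred between them to 15 mm; all keys are up; the four bystanders are within 20 mm of where they were (value of joint nut_turn between 1.77 and 2.29 rad and velocity of joint nut_turn between -0.1 and 0.1 rad/s and contact force between the fingers and nut above 3 N and horizontal distance between the grasp point and nut below 0.015 m and value of joint each of key_green, key_yellow, key_blue, key_red below 0.0015 m and distance of each of terminal, parts_bin, driver, tip_tin from where it was at the start of the episode below 0.02 m); the arm keeps its last pose, push and grip.
It fails at once if the red stop key is pressed (value of joint key_red above 0.003 m).
It fails at once if a bystander is moved by more than 20 mm (distance of any of terminal, parts_bin, driver, tip_tin from where it was at the start of the episode above 0.02 m).
It also fails if it takes over 72 s, if anything falls off the work surface, if the arm or the gripper's body presses on something with over 40 N, if the wrist force passes 120 N, or if a joint passes its speed limit or range.

ROBOT

A 7-joint arm with a two-finger parallel gripper is mounted at the origin on the work surface. World frame = base frame: x ahead of the robot, y to its left, z up, the work surface at z = 0. Lengths are in m, angles in degrees, forces in N, time in s.
With the tool pointing down it reaches from about 0.425 to 0.825 m from the base axis. Payload 3.6 kg.
Tool frame: the origin (TCP) lies at the very end of the fingers, on their centre line; the grasp point (between the pads) lies 19 mm behind it; z points along the fingers, x is the direction in which the jaws open and shut, and the axes are right-handed (so a half turn about z gives the same grasp; the last joint's range is limited). The gripper opens to 93 mm and grips with 3 to 60 N. Pads are 15 mm wide; open, the fingers measure 128 mm over their backs; the gripper's body (75 mm by 188 mm) begins 65 mm behind the grasp point.
Start: joints at [-65.289, 35.231, -0.722, 81.555, 0.464, 63.22, -2.315], TCP at [0.287, 0.583, 0.219] pointing down, gripper open.
Joint ranges: [-178.69, 178.69], [-17.37, 117.87], [-77.05, 75.6], [15.02, 138.74], [-78.02, 258.01], [0.78, 113.62], [-162.83, 162.83]. Speed limits (degrees/s): [159.86, 159.86, 180, 180, 180, 180, 180].

INTERFACE

Orientations are given as [roll, pitch, yaw] about the fixed x, y, z axes, in that order (R = Rz(yaw) Ry(pitch) Rx(roll)).
In Python, from plant import env gives the robot as it stands. The module is installed in compiled form; this text tells all that it offers. Calls block until the motion is done:
- env.move_ptp(position, orientation): joint-space move of the TCP to a pose.
- env.line_to(position, rotation=None, rate=0.15, guard=None): straight line of the TCP; rotation=None keeps the orientation; rate is the mean speed in m/s. With guard (N) it stops when the force on the tool has changed by that much, and returns True; else False.
- env.move_joints(angles): joint-space move.
- env.gripper_to(opening, force=None): finger opening in m; force is the grip in N (None keeps the last); returns when the fingers have stopped.
- env.sleep(seconds).
- env.inverse_kinematics(position, orientation): joint angles nearest the present ones, or None.
- env.get_obs(): the state.
- env.capture(name): name is "scene" or "top" or "wrist"; returns a dict with "color" (420x560x3 uint8, red, green, blue), "K" (3x3 intrinsics, pixels), "k1" (the pictures are not rectified: a ray, as slopes to the right and down, at radius r is drawn at 1 + k1 r^2 times it, then the intrinsics apply), "camera_from_world" (4x4, takes a point from world to camera coordinates). Camera axes: x right, y up, looking along -z (the intrinsics and any distortion apply to the point x, -y, -z); pixel columns grow to the right and rows downward; lengths in m; the calibration is good to about 2 mm. A picture is of the moment at which its call begins. There is no depth.
A pose or a line that the arm cannot do raises env.PlanningError and nothing moves.
- env.close_job(): hands the job in, once; it reports no verdict.
The state is a dict: "time_s": time; "q": joint angles; "joint_vel": joint speeds; "effort": joint torques, N m; "position": TCP position; "eef_rot": TCP orientation; "wrist_force": force on the tool from outside, world axes, zero at the start; "moment": the same for the moment, N m; "width": finger opening in m.
Only numpy, scipy, OpenCV 4.12 (cv2) and the standard library are available. Lean on these libraries where they do the work, as an engineer would, in place of code of your own. Each camera call takes 0.05 s, during which the arm holds its last target. There are 200 camera calls.

## Working session

There is one attempt and no reset: what is moved stays moved. The work goes in short steps, each a Python script; the robot and the scene stay as the last script left them, time stands still between calls to the robot, and variables do not carry over. Pictures are saved under pics/ and viewed, about 8 in all and at most 12, crops included, and the job is handed in when it is done.

```bash
mkdir -p pics; cat > h.py <<'E'
import numpy as np, cv2
from plant import env
def snap(n,f=None):
    c=env.capture(n)
    if f: cv2.imwrite('pics/'+f,c['color'][:,:,::-1])
    return c
def ray(c,u,v):
    K=np.array(c['K']);p=cv2.undistortPoints(np.array([[[u,v]]],float),K,np.array([c['k1'],0,0,0.]))[0,0]
    T=np.array(c['camera_from_world']);R=T[:3,:3];o=-R.T@T[:3,3]
    return o,R.T@np.array([p[0],-p[1],-1])
def onz(c,u,v,z):
    o,d=ray(c,u,v);return o+d*(z-o[2])/d[2]
def proj(c,P):
    T=np.array(c['camera_from_world']);q=T[:3,:3]@np.array(P)+T[:3,3];x,y=q[0]/-q[2],-q[1]/-q[2]
    s=1+c['k1']*(x*x+y*y);K=np.array(c['K']);return K[0,0]*x*s+K[0,2],K[1,1]*y*s+K[1,2]
E
python3 - <<'E'
from h import *
a=snap('scene','scene.png');b=snap('top','top.png')
for c in(a,b):print(c['k1'],c['K'],ray(c,280,210))
o=env.get_obs();print(o['time_s'],o['position'],o['eef_rot'],o['width'])
E
```

```text
-0.18021498788819323 [[529.75586942   0.         278.4317307 ]
 [  0.         529.75586942 205.14852953]
 [  0.           0.           1.        ]] (array([1.20102658, 0.92871057, 0.75255267]), array([-0.49454069, -0.68824198, -0.53089087]))
0.024596063055219587 [[454.56234046   0.         280.91086951]
 [  0.         454.56234046 208.54558108]
 [  0.           0.           1.        ]] (array([0.37877675, 0.05394834, 1.24764235]), array([ 0.16073407, -0.01286854, -0.98692108]))
0.1 [0.28696472 0.58242683 0.21759451] [1.79998742e+02 1.32141893e-01 6.37726458e+01] 0.09244983705116175
```

View pics/top.png

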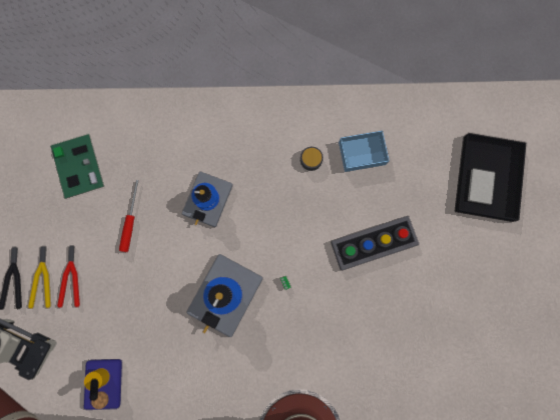

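View pics/scene.png

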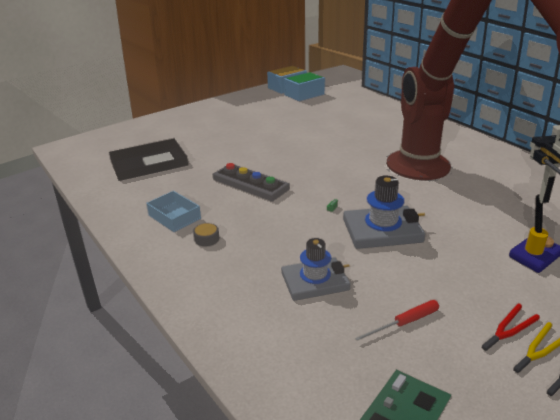

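Keys in the top image are green (350,250), blue (368,245), yellow (386,239) and red (403,233). There are two feeders: a smaller one at top (207,198) / scene (316,265), and a larger one at top (225,295) / scene (384,210). The smaller one fits the job. I'll measure the keys, both reels and the base sizes, and make an enlarged crop.

```bash
python3 - <<'E'
from h import *
b=snap('top');a=snap('scene')
hsv=cv2.cvtColor(b['color'],cv2.COLOR_RGB2HSV)
def blob(hsv,lo,hi,roi):
    x0,y0,x1,y1=roi;m=cv2.inRange(hsv[y0:y1,x0:x1],lo,hi)
    n,l,s,ce=cv2.connectedComponentsWithStats(m);i=1+s[1:,4].argmax();return ce[i]+[x0,y0],s[i,4],(l==i),(x0,y0)
R=(330,215,420,270)
for n,lo,hi in(('green',(45,120,50),(85,255,255)),('blue',(100,120,50),(125,255,255)),('yellow',(15,120,80),(35,255,255)),('red',(0,150,90),(6,255,255))):
    p,ar,_,_=blob(hsv,lo,hi,R);print(n,p,ar,onz(b,*p,.046))
for n,r,z in(('small',(180,165,235,230),.070),('large',(185,255,265,335),.09)):
    p,ar,l,o=blob(hsv,(100,150,60),(125,255,255),r)
    ct=cv2.findContours(l.astype(np.uint8),0,1)[0];ct=max(ct,key=cv2.contourArea)
    (cx,cy),rad=cv2.minEnclosingCircle(ct);cx+=o[0];cy+=o[1]
    P=onz(b,cx,cy,z);print(n,(cx,cy),rad,P,'dia',2*np.linalg.norm(onz(b,cx+rad,cy,z)-P))
    # grey base
    x0,y0,x1,y1=r
s=cv2.resize(b['color'][160:240,160:250],None,fx=6,fy=6,interpolation=2)
t=cv2.resize(a['color'][230:300,275:365],None,fx=6,fy=6,interpolation=2)
h=max(s.shape[0],t.shape[0]);t=cv2.copyMakeBorder(t,0,h-t.shape[0],0,0,0)
out=np.hstack([s,t]);out=cv2.resize(out,None,fx=.74,fy=.74);print(out.shape);cv2.imwrite('pics/crop.png',out[:,:,::-1])
E
```

```text
green [349.86842105 250.5       ] 76 [ 0.46159188 -0.14344007  0.046     ]
blue [367.71428571 244.6547619 ] 84 [ 0.4758555 -0.1914987  0.046    ]
yellow [385.36470588 238.69411765] 85 [ 0.49051045 -0.23925438  0.046     ]
red [402.83783784 232.89189189] 74 [ 0.50482571 -0.28669641  0.046     ]
small (205.01351356506348, 196.01351356506348) 13.911026954650879 [0.61269601 0.23493101 0.07      ] dia 0.07304596723633355
large (222.4004898071289, 295.51474380493164) 19.229360580444336 [0.35467847 0.18816908 0.09      ] dia 0.09585564712274824
(355, 799, 3)
```

View pics/crop.png

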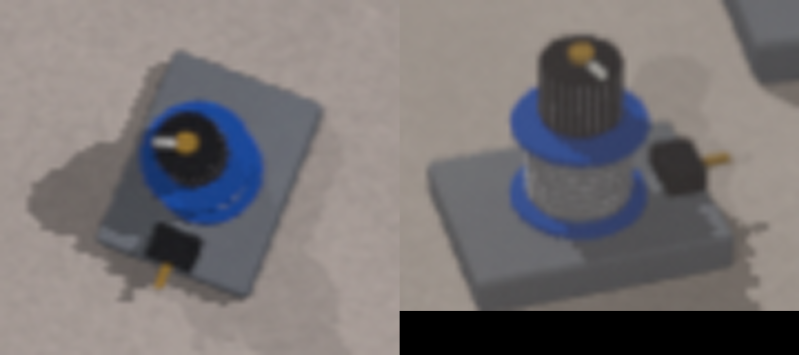

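The left half of the crop (top view) shows the smaller feeder: blue reel, black nut, brass spindle at about (202,192) and a white line pointing image-left. The right half (scene view) shows the same unit. Its reel measures about 70 mm against about 96 mm for the other, so it's the right one. The keys come out 50 mm apart, as specified. Next I'll press the green key.

```bash
cat >> h.py <<'E'
KEYS=dict(green=(.4616,-.1434),yellow=(.4905,-.2393),blue=(.4759,-.1915))
def press(n,yaw=16.8):
    x,y=KEYS[n];rot=[180,0,yaw]
    p=env.get_obs()['position']
    if np.hypot(p[0]-x,p[1]-y)>.2: env.move_ptp([x,y,.10],rot)
    else: env.line_to([x,y,p[2]],rot,rate=.1)
    env.line_to([x,y,.052],rot,rate=.1)
    f0=env.get_obs()['wrist_force'][2]
    hit=env.line_to([x,y,.036],rot,rate=.02,guard=9)
    env.sleep(.15);o=env.get_obs();print(n,hit,o['position'],'dF',o['wrist_force'][2]-f0)
    env.line_to([x,y,.070],rot,rate=.08);o=env.get_obs();print(o['time_s'],o['wrist_force'])
E
python3 - <<'E'
from h import *
env.gripper_to(0.0)
press('green')
E
```

```text
green True [ 0.4620501  -0.1435008   0.04031705] dF 6.2625649879762655
6.25 [ 0.53122879 -0.03912862 -0.19500981]
```

```bash
python3 - <<'E'
from h import *
press('yellow');press('blue')
env.line_to([.4759,-.1915,.18],rate=.2)
env.gripper_to(.085)
# hover over the nut, look with wrist cam
env.move_ptp([.605,.235,.20],[180,0,21])
o=env.get_obs();print(o['time_s'],o['position'],o['eef_rot'],o['q'])
c=snap('wrist','w1.png');print(proj(c,[.612,.235,.104]))
E
```

```text
yellow True [ 0.4908489  -0.23947502  0.04035409] dF 5.981848728960158
9.025 [ 1.04605022 -0.10136059 -0.76226353]
blue True [ 0.47631017 -0.19166867  0.04031789] dF 5.8104532033244185
11.3 [ 0.03569248 -1.14763369  0.31729426]
15.0083 [0.6055858  0.23228225 0.20017296] [1.79898251e+02 1.20873570e-02 2.07970474e+01] [-33.2905178   36.97598534  18.32944031  83.61740587 -12.32414616
  61.4022612    8.30224276]
(np.float64(283.79982460623285), np.float64(212.72239465989372))
```

View pics/w1.png

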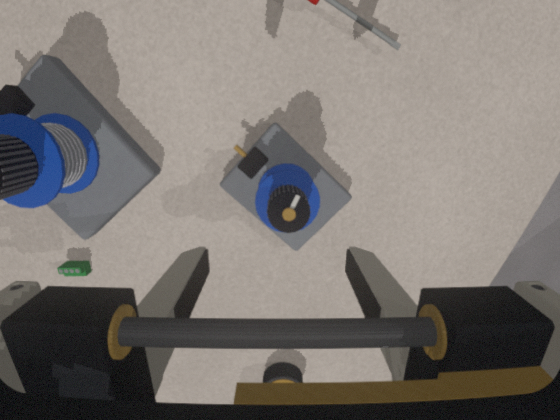

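The wrist view shows the small feeder's nut with its top face at about (289,209), spindle at (289,214) and line tip at (296,195). The large feeder is at far left (20,160). I'll refine the nut centre from this view and check the IK.

```bash
python3 - <<'E'
from h import *
def circ(c,roi,lo,hi):
    x0,y0,x1,y1=roi;h=cv2.cvtColor(c['color'],cv2.COLOR_RGB2HSV)[y0:y1,x0:x1]
    m=cv2.inRange(h,lo,hi);m=cv2.morphologyEx(m,cv2.MORPH_CLOSE,np.ones((5,5)))
    ct=max(cv2.findContours(m,0,1)[0],key=cv2.contourArea);(x,y),r=cv2.minEnclosingCircle(ct);return x+x0,y+y0,r
c=snap('wrist');t=snap('top')
for n,k,roi,rb in(('wrist',c,(240,180,340,250),(240,150,340,250)),('top',t,(188,180,220,210),None)):
    x,y,r=circ(k,roi,(0,0,0),(179,130,70));print(n,'nut',x,y,r,onz(k,x,y,.105),'dia',2*np.linalg.norm(onz(k,x+r,y,.105)-onz(k,x,y,.105)))
hs=cv2.cvtColor(c['color'],cv2.COLOR_RGB2HSV);ro=(270,195,310,240)
for n,k,ro in(('wrist',c,(270,185,310,240)),('top',t,(195,183,212,202))):
    h=cv2.cvtColor(k['color'],cv2.COLOR_RGB2HSV)[ro[1]:ro[3],ro[0]:ro[2]]
    for lab,lo,hi in(('brass',(10,90,70),(30,255,255)),('white',(0,0,130),(179,60,255))):
        m=cv2.inRange(h,lo,hi);M=cv2.moments(m,True)
        if M['m00']: print(n,lab,M['m00'],M['m10']/M['m00']+ro[0],M['m01']/M['m00']+ro[1],onz(k,M['m10']/M['m00']+ro[0],M['m01']/M['m00']+ro[1],.106))
q=env.inverse_kinematics([.611,.235,.08],[180,0,21]);print(q)
print(env.inverse_kinematics([.611,.235,.08],[180,0,41]))
E
```

```text
wrist nut 287.57465744018555 208.3212184906006 23.57152557373047 [0.61360829 0.24046362 0.105     ] dia 0.043227498462783606
top nut 207.0 199.6666660308838 15.202439308166504 [0.59613121 0.22449441 0.105     ] dia 0.07737141975104272
wrist brass 156.0 288.4230769230769 214.02564102564102 [0.6161926  0.23591429 0.106     ]
wrist white 136.0 284.0220588235294 220.79411764705884 [0.61479876 0.22833918 0.106     ]
top white 22.0 198.8181818181818 184.27272727272728 [0.63656174 0.24523676 0.106     ]
[-31.90049299  44.8099413   15.88867087  89.31867841 -15.05201995
  47.98320649  10.72041418]
[-29.32309134  44.36430204  11.25997364  89.22359412 -10.67733114
  47.46746575  27.04114538]
```

The wrist view puts the nut axis at about (0.614, 0.238), with diameter 43 mm against 40 mm given (it includes a bit of the side wall). The top-view mask took in the shadow and the base, so I reject it. Next I'll pre-rotate j7 to +120°, descend and grip. Forces will show any offset.

```bash
cat >> h.py <<'E'
def st(l=''):
    o=env.get_obs();print(l,'t%.2f'%o['time_s'],np.round(o['position'],4),'yaw%.1f'%o['eef_rot'][2],'q7 %.1f'%o['q'][6],'F',np.round(o['wrist_force'],1),'M',np.round(o['moment'],3),'w%.4f'%o['width']);return o
E
python3 - <<'E'
from h import *
N=[.614,.238]
q=np.array(env.inverse_kinematics(N+[.16],[180,0,21]));q[6]=120
env.move_joints(q);o=st('hover')
rot=list(o['eef_rot'])
print(env.line_to(N+[.0795],[180,0,rot[2]],rate=.08,guard=8));st('down')
snap('wrist','w2.png')
env.gripper_to(.03,5);st('grip5')
E
```

```text
hover t16.86 [0.6141 0.2379 0.1601] yaw132.0 q7 120.0 F [-0.5 -0.6 -0.6] M [0.062 0.108 0.04 ] w0.0849
False
down t18.02 [0.6146 0.2381 0.0802] yaw132.0 q7 121.5 F [-0.2  0.1 -0.6] M [0.074 0.055 0.036] w0.0852
grip5 t18.84 [0.6156 0.2362 0.0796] yaw131.9 q7 121.5 F [ 4.1 -2.6 -1.5] M [-0.565 -0.728 -0.049] w0.0398
```

View pics/w2.png

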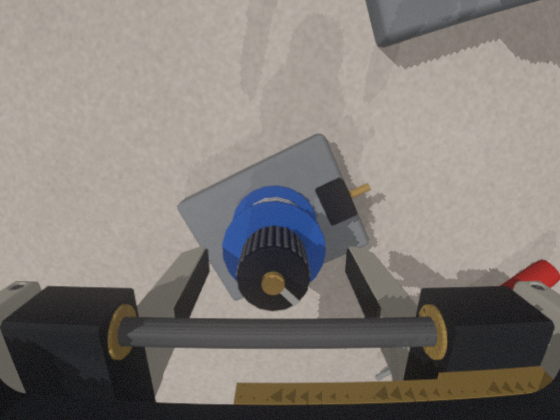

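The fingers closed on 39.8 mm, which is the nut. The arm was drawn to (0.6156, 0.2362), matching the brass-spindle ray. I'll recentre there, grip firmly and turn in steps while watching the moment.

```bash
cat >> h.py <<'E'
N=[.6158,.2361]
def turnto(q7,z):
    q=np.array(env.inverse_kinematics(N+[z],[180,0,21]))
    return q
E
python3 - <<'E'
from h import *
o=env.get_obs()
env.line_to(N+[.0795],[180,0,o['eef_rot'][2]],rate=.05);st('recentred')
env.gripper_to(.03,20);o=st('grip20')
y0=y=o['eef_rot'][2]
for i in range(3):
    y-=12
    q=env.inverse_kinematics(N+[.0795-(y0-y)/360*.006],[180,0,y]);print(np.round(q,1))
    env.move_joints(q);st(i)
E
```

```text
recentred t19.09 [0.6156 0.2361 0.0796] yaw131.9 q7 121.6 F [ 1.2 -1.3  0.5] M [-0.313 -0.209  0.042] w0.0393
grip20 t19.31 [0.6156 0.2361 0.0796] yaw131.9 q7 121.6 F [-0.  -1.3  0.2] M [-0.333 -0.176  0.055] w0.0397
[-33.6  45.6  19.2  88.5 -18.2  48.9 112.2]
0 t19.59 [0.6157 0.2361 0.0794] yaw120.2 q7 112.4 F [ 0.9 -1.8  1.4] M [-0.339 -0.107 -0.072] w0.0398
[-35.3  46.2  22.5  88.6 -21.3  49.5 102.8]
1 t19.88 [0.6157 0.2361 0.0792] yaw108.3 q7 103.1 F [ 0.6 -2.6  1.4] M [-0.364 -0.087 -0.047] w0.0398
[-37.1  46.7  25.8  88.7 -24.3  50.2  93.3]
2 t20.16 [0.6157 0.2361 0.079 ] yaw96.3 q7 93.6 F [ 0.1 -1.5  2.9] M [-0.375 -0.007 -0.063] w0.0395
```

```bash
python3 - <<'E'
from h import *
y0=131.9
y=96.0
for i in range(17):
    z=.0795-(y0-y+8)/360*.006
    q=np.array(env.inverse_kinematics(N+[z],[180,0,y]));q[6]-=10;y-=10
    env.move_joints(q);o=st('%d cmd%.0f'%(i,y))
    if abs(o['moment'][2]+.06)>.15: break
E
```

```text
0 cmd86 t20.45 [0.6157 0.236  0.0788] yaw86.4 q7 83.7 F [-0.1 -2.3  2.8] M [-0.416 -0.062 -0.008] w0.0396
1 cmd76 t20.74 [0.6157 0.236  0.0786] yaw76.4 q7 73.7 F [-0.9 -2.2  2.9] M [-0.416  0.025 -0.094] w0.0395
2 cmd66 t21.03 [0.6157 0.236  0.0785] yaw66.4 q7 63.7 F [ 0.4 -2.2  2. ] M [-0.483  0.071 -0.021] w0.0397
3 cmd56 t21.32 [0.6157 0.236  0.0783] yaw56.3 q7 53.7 F [-0.5 -2.6  3. ] M [-0.512  0.11  -0.051] w0.0398
4 cmd46 t21.62 [0.6157 0.236  0.0781] yaw46.3 q7 43.7 F [-0.5 -2.   3. ] M [-0.61   0.122 -0.098] w0.0399
5 cmd36 t21.91 [0.6157 0.236  0.078 ] yaw36.3 q7 33.8 F [-1.6 -2.1  3.7] M [-0.579  0.201 -0.031] w0.0398
6 cmd26 t22.20 [0.6157 0.236  0.0777] yaw26.3 q7 23.8 F [-0.2 -3.2  2.9] M [-0.588  0.236 -0.041] w0.0396
7 cmd16 t22.49 [0.6156 0.236  0.0776] yaw16.3 q7 13.8 F [-0.9 -3.6  2.8] M [-0.675  0.331 -0.053] w0.0396
8 cmd6 t22.78 [0.6157 0.236  0.0774] yaw6.3 q7 3.8 F [-1.  -3.1  3.8] M [-0.734  0.355 -0.042] w0.0395
9 cmd-4 t23.07 [0.6157 0.2364 0.0773] yaw-3.6 q7 -6.2 F [-1.1 -3.5  3.6] M [-0.582  0.393  0.133] w0.0395
```

The moment jumped by +0.18 N m after 135° of turning, which looks like the stop. A few more degrees will confirm it.

```bash
python3 - <<'E'
from h import *
q=np.array(env.get_obs()['q'])
for i in range(3):
    q[6]-=5;env.move_joints(q);st(i)
env.sleep(.2);st('hold');snap('wrist','w3.png')
E
```

```text
0 t23.32 [0.6158 0.2374 0.0773] yaw-8.3 q7 -10.9 F [-0.6 -0.8  2.7] M [-0.24   0.188  0.343] w0.0397
1 t23.57 [0.616  0.2378 0.0774] yaw-13.3 q7 -16.0 F [-0.7  0.7  2.3] M [0.064 0.    0.354] w0.0399
2 t23.82 [0.6161 0.2375 0.0774] yaw-18.3 q7 -21.0 F [0.4 1.3 2.1] M [ 0.159 -0.174  0.336] w0.0395
hold t24.02 [0.6161 0.2375 0.0774] yaw-18.5 q7 -21.1 F [1.6 2.  1.2] M [ 0.423 -0.245  0.378] w0.0396
```

View pics/w3.png

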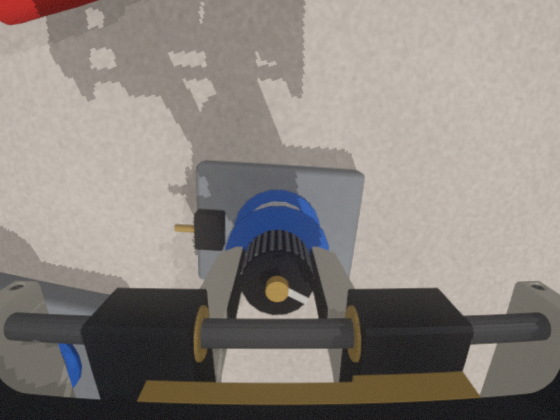

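The moment saturates at about 0.35 N m while yaw keeps moving, so the pads are slipping with the nut on its stop. In the image the line runs (277,289)→(310,299), rotated relative to the fingers by about the slipped 15°. Now I'll back off a quarter turn.

```bash
python3 - <<'E'
from h import *
o=env.get_obs();y=ys=o['eef_rot'][2]
for i in range(8):
    d=11.4
    q=np.array(env.inverse_kinematics(N+[.0772+(y-ys+d)/360*.006],[180,0,y]));q[6]+=d;y+=d
    env.move_joints(q)
    if i%3==1: st(i)
env.sleep(.3);st('end %.1f'%(ys+91.2));snap('wrist','w4.png');
E
```

```text
1 t24.69 [0.6155 0.2375 0.0777] yaw4.1 q7 1.4 F [0.2 4.5 3.2] M [1.072 0.074 0.014] w0.0396
4 t25.62 [0.6146 0.2372 0.0783] yaw38.2 q7 35.5 F [-2.   5.3  5.7] M [1.063 0.42  0.035] w0.0395
7 t26.54 [0.6141 0.2364 0.0788] yaw72.3 q7 69.6 F [-3.7  3.8  5.7] M [0.996 0.653 0.072] w0.0397
end 72.7 t26.84 [0.6141 0.2364 0.0788] yaw72.3 q7 69.6 F [-3.7  4.1  6. ] M [0.942 0.667 0.005] w0.0395
```

View pics/w4.png

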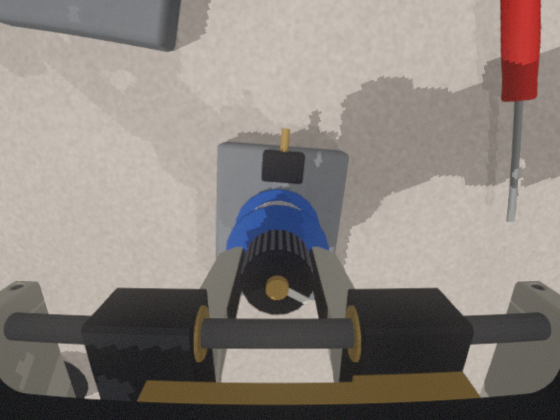

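The line is unchanged relative to the fingers, (277,288)→(310,299), so the nut followed the 90.8° back-off without slipping. I'll do a numeric check that the bystanders haven't moved, then hand in.

```bash
python3 - <<'E'
from h import *
c=snap('top')['color'].astype(int);a=cv2.imread('pics/top.png')[:,:,::-1].astype(int)
for n,(x,y,X,Y) in dict(terminal=(278,272,295,294),bin=(335,125,392,175),driver=(115,175,145,255),tin=(296,142,328,174)).items():
    d=np.abs(c-a)[y:Y,x:X].max(2);print(n,(d>60).sum(),d.size)
st();env.close_job()
E
```

```text
terminal 0 374
bin 0 2850
driver 272 2400
tin 0 1024
 t26.94 [0.6141 0.2364 0.0788] yaw72.3 q7 69.6 F [-2.9  3.2  5.6] M [0.927 0.606 0.003] w0.0397
the job is handed in; nothing more can be done
```

The job is handed in at about 27 s of robot time. The system gives no verdict, so the result below rests on my own checks.

- **Keys:** I pressed green, yellow and blue in that order. Each stopped at a tip height of about 40.3 mm with about 6 N (5.7 mm of travel against the 4.5 mm needed), then was released. Nothing went near the red key.
- **Nut down:** I used the smaller feeder, whose reel measured about 70 mm against about 96 mm for the other. The nut turned clockwise about 135°, then the moment rose to a steady 0.35 N m or so while the pads slipped about 15°. I took that as the stop.
- **Back-off:** The fingers backed off 90.8°, and the white line stayed fixed relative to them, so the nut followed. It is still gripped, with the force set to 20 N, 39.7 mm between the fingers and centred to within about 2–3 mm. I did not measure the nut's angle independently of the fingers.
- **Bystanders:** The terminal, bin and tin areas show no change in the top view. The driver's area differs in 272 of 2400 pixels. This is probably the arm or its shadow, since the fingers never came within about 7 cm of bench level there. I did not view that picture to confirm it.
- **Rejected measurement:** The top-view outline of the nut disagreed with the others because it included shadow. I discarded it and used the wrist view and the position the grip pulled the arm to.

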